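Post a drained battery pack into the battery safe

ROBOT

A 6-joint arm with a two-finger parallel gripper is mounted at the origin on the work surface. World frame = base frame: x ahead of the robot, y to its left, z up, the work surface at z = 0. Lengths are in m, angles in degrees, forces in N, time in s.
With the tool pointing down it reaches from about 0.25 to 0.725 m from the base axis. Payload 9.7 kg.
Tool frame: the origin (TCP) lies between the finger pads; the fingertips stand 19 mm ahead of it and the grasp point (between the pads) is the TCP; z points along the fingers, y is the line along which they close (so a half turn about z gives the same grasp; the last joint's range is limited). The gripper opens to 85 mm and grips with 20 to 120 N. Pads are 22 mm wide; open, the fingers measure 114 mm over their backs; the gripper's body (76 mm by 85 mm) begins 54 mm behind the grasp point. The pads swing forward as they close: fully open they stand 13 mm farther back than shut.
Start: joints at [-74.714, 4.979, 10.078, 95.1, 0, 90], TCP at [0.145, -0.531, 0.25] pointing down, gripper open.
Joint ranges: [-179.16, 179.16], [-48.56, 103.87], [-65.8, 70.77], [-126.05, 130.52], [-82.76, 87.17], [-180, 180]. Speed limits (degrees/s): [127.2, 127.2, 147.25, 180, 180, 180].

INTERFACE

Orientations are given as [roll, pitch, yaw] about the fixed x, y, z axes, in that order (R = Rz(yaw) Ry(pitch) Rx(roll)).
In Python, from workcell import telemetry, camera, calibration, workorder gives the robot as it stands.
- The arm moves only by the tool play_rows, never from a script. Its argument "increments" is a list of rows, each a list of 3 entries, a list of its own where there are three numbers: the shift along the tool's x, y, z in mm, then the turn, a rotation vector about the tool's x, y, z in degrees, then the closure, from 0 (fully open) to 1 (shut). In form: [[[x, y, z], [ax, ay, az], jaw], ...]. A call has 1 to 20 rows; each row is the pose to reach, as a shift and turn from the pose commanded when the call began, along the tool's axes at that moment; what a row does not reach only later rows make up. A row lasts 1/10 s, in which the tool goes at most 50 mm and 8.59 degrees, less where a joint would pass 70% of its speed; a pose out of reach is approached as far as the arm can. A call with a gripper value outside its range is refused whole. The fingers move at their own pace and stop on an object; "grip_force" is the grip in N (left out, the last holds). Time passes only in rows, so rows that repeat a pose let the fingers close. It gives the time, the measured TCP pose, the force, the opening and the grip force at its end, in the units of the state.
- telemetry.get_obs(): the state, without advancing time (a new reading comes with each control period).
- camera(name): name is "scene" or "top" or "wrist"; returns (picture, depth): 400x640x3 uint8, red, green, blue; 400x640 float32, m along the optical axis (not along the pixel's ray), 0 where there is no reading.
- calibration(name): a dict with "vertical_fov" (degrees; the focal length in pixels is half the picture's height over the tangent of half this angle, whatever the lens; pixels are square), "cx", "cy" (the principal point, pixels), "rvec" (rotation vector, rad) and "tvec" (3), from world to camera coordinates, as OpenCV has them; the wrist camera has in their place "hand_eye" (4x4, takes a point from camera to tool coordinates, whose origin is the TCP and whose axes are the flange's). Camera axes: x right, y down, z forward; pixel columns grow to the right and rows downward; lengths in m; the calibration is good to about 2 mm. A picture is of the moment at which its call begins: read the wrist's pose just before it. calibration takes no time and is no camera call.
- workorder.job_done(): hands the job in; it is judged then, once.
The state is a dict: "time": time; "q": joint angles; "qd": joint speeds; "joint_efforts": joint torques, N m; "ee_pos": TCP position; "tcp_rot": TCP orientation; "wrist_force": force on the tool from outside, world axes, zero at the start; "torque": the same for the moment, N m; "opening": finger opening in m; "grasp_force": force on a finger pad.
Only numpy, scipy, OpenCV 4.12 (cv2) and the standard library are available. Lean on these libraries where they do the work, as an engineer would, in place of code of your own. Each camera call takes 0.05 s, during which the arm holds its last target. There are 200 camera calls.

TASK

Post the drained battery pack that lies on the loading shelf of the steel battery safe: with your fingertips push it along the shelf against the hanging flap, so that it swings the flap open and slides on through until it drops into the safe, then draw the fingers back out so that the flap falls shut. Push gently and only slide the pack, never pinch or lift it, and leave everything else on the bench and on the safe where it is.

Things in the scene. Friction and masses are not known exactly. Their poses are not given: they have to be found in the camera images.
- safe: grey sheet-steel battery safe fixed to the bench, 330 deep x 235 wide x 146 mm high, with a loading shelf in front. Origin at bench level (z = 0) below the middle of the shut flap's lower edge; its x axis is level and points from the shelf into the safe (the way to push), y left, z up. Roof 142 to 146 mm above the bench, from x = 29 mm to the back, with a clear inspection window
- sill (a point): middle of the sill, on the shelf top at the flap line (safe x = 0), 70 mm above the bench. The bare steel shelf lies before it: flat, from safe x = -132 to 0 mm, 190 mm wide inside; side lips stand 14 mm above it, the near edge is open, and there is no step at the sill. The opening is as wide as the shelf
- chute_lip (a point): middle of the lip of the steel chute plate, which slopes down by 33 degrees behind the sill, from safe x = 7 to this lip at x = 33 mm, 53 mm above the bench. Beyond it is a straight drop to the floor (6 mm above the bench), back wall at x = 195 mm. The flap may hold the pack on the plate until its middle is some 10 mm past the lip
- flap (a joint): angle of the safe's gravity flap, rad. 0 = shut (leaning, lower edge towards the shelf, 25 degrees from vertical); grows as the lower edge is pushed inward, hangs plumb at 0.44, stop at 1.75. Opens inward only. No spring or latch: a counterweight holds it shut, under 1 N at its lower edge opens it, and it falls shut within a second when nothing holds it
- flap_edge (a point): middle of the flap's lower edge. The flap is a plain dark metal plate 184 wide x 72 x 4 mm; its hinge pin runs along the safe's y axis at x = 30 mm, 138 mm above the bench, and carries a round counterweight (24 mm diameter) on a 50 mm crank outside the left wall, which swings up as the flap opens. Shut, the lower edge is 3 mm above the shelf at x = 0
- pack: the drained hard-case battery pack, a black and grey slab 35 (its x) x 105 (its y) x 26 mm high, about 185 g, lying flat on the loading shelf, roughly broadside to the flap but skewed up to 25 degrees. Origin at the centre of its underside, z up
- pack_center (a point): centre of the pack, 13 mm above its underside
- small_pack: bystander: smaller, stubbier battery pack 30 x 65 x 32 mm, on the bench to the left of the shelf; origin centre of underside
- checker: bystander: cell checker 26 x 48 x 14 mm, on the bench to the right of the shelf; origin centre of underside
- tape: bystander: roll of black tape, 60 mm diameter, 19 mm high, lying on the roof of the safe near its back; origin centre of underside
- motor: bystander: small drone motor, 28 mm diameter, 38 mm high, standing on the bench; origin centre of underside
- phone: bystander: white phone 70 x 142 x 9 mm lying on the bench; origin centre of underside
- driver: bystander: screwdriver lying on the bench, about 200 mm long
- transmitter: bystander: red radio transmitter, about 190 x 190 x 70 mm, lying on its back on the bench at the left; origin centre of underside
Not all that is in view belongs to the job. Leave any brown, orange or pink look-alike of the pack alone.

How it is judged (in metres and radians):
On the way, in this order (a step that is already met when the one before it is completed fails the run):
1. the pack is part-way through, holding the flap open (value of joint flap above 0.3 rad and x of pack_center in the frame of safe between 0 and 0.06 m and height (world z) of pack_center above 0.06 m), for 0.05 s.
2. the pack has dropped into the safe (x of pack_center in the frame of safe above 0.03 m and height (world z) of pack_center below 0.055 m), for 0.1 s.
At the end, for the whole second after the job is handed in: The pack lies at rest inside the safe, below the chute lip (its centre under 55 mm above the bench), and the flap is shut to within 0.06 rad (all of step 2 and x of pack_center in the frame of safe below 0.195 m and y of pack_center in the frame of safe between -0.095 and 0.095 m and linear speed of pack below 0.02 m/s and value of joint flap below 0.06 rad); the robot touches nothing.
It fails at once if the pack is lifted: its centre rises more than 15 mm above where it lay (height (world z) of pack_center above 0.098 m).
It fails at once if the pack is pinched or shoved hard: the fingers press on it with more than 20 N (contact force between the fingers and pack above 20 N).
It fails at once if a bystander is moved by more than 15 mm (distance of any of small_pack, checker, tape, motor, phone, driver, transmitter from where it was at the start of the episode above 0.015 m).
It also fails if it takes over 35 s, if anything falls off the work surface, if the arm or the gripper's body presses on something with over 40 N, if the wrist force passes 120 N, or if a joint passes its speed limit or range.

## Working session

There is one attempt and no reset: what is moved stays moved. The work goes in short steps, Python scripts to look and compute and a tool call to move; the robot and the scene stay as the last step left them, time stands still between calls to the robot, and variables do not carry over. Pictures are saved under pics/ and viewed, at most 13 in all, crops included, and the job is handed in when it is done.

Besides the shell and the picture viewer there is one more tool, called after ">>>" as name(argument=value, ...) on one line, values as JSON. play_rows: Moves the arm, as the interface text tells. Its arguments: {"type":"object","properties":{"increments":{"type":"array"},"grip_force":{"type":"number"}},"required":["increments"]}

```bash
mkdir -p pics; cat > h.py <<'E'
import numpy as np, cv2
from workcell import telemetry, camera, calibration, workorder
from scipy.spatial.transform import Rotation as R
def look(name):
    o=telemetry.get_obs(); p,d=camera(name); c=calibration(name)
    f=200/np.tan(np.radians(c["vertical_fov"])/2)
    if name=="wrist":
        T=np.eye(4); T[:3,:3]=R.from_euler('xyz',o["tcp_rot"],degrees=True).as_matrix(); T[:3,3]=o["ee_pos"]
        M=T@np.array(c["hand_eye"])
    else:
        E=np.eye(4); E[:3,:3]=cv2.Rodrigues(np.array(c["rvec"],float))[0]; E[:3,3]=np.ravel(c["tvec"]); M=np.linalg.inv(E)
    v,u=np.mgrid[0:400,0:640]
    P=np.stack([(u-c["cx"])/f*d,(v-c["cy"])/f*d,d],-1)@M[:3,:3].T+M[:3,3]
    P[d==0]=np.nan
    return p,d,P
E
python3 - <<'E'
from h import *
o=telemetry.get_obs(); print(o)
for n in("scene","top"):
    p,d,P=look(n); cv2.imwrite(f"pics/{n}.png",p[:,:,::-1]); np.savez(f"{n}.npz",p=p,P=P); print({k:np.round(v,3) for k,v in calibration(n).items()})
E
```

```text
{'time': 0.0, 'q': array([-7.47141836e+01,  5.01014737e+00,  1.00361996e+01,  9.50996244e+01,
        3.12102783e-04,  8.99998747e+01]), 'qd': array([ 0.06766711,  0.0491768 , -0.02431749, -0.02785115, -0.00222654,
       -0.06316638]), 'joint_efforts': array([-1.46326016e-03, -5.20384705e+01,  4.64807689e+01,  1.60738971e-02,
       -1.58053090e-04, -6.68835334e-07]), 'ee_pos': array([ 0.14494855, -0.53035296,  0.24960783]), 'tcp_rot': array([-1.79926428e+02, -3.12263416e-04,  1.52859413e+01]), 'wrist_force': array([0.63079325, 0.63165321, 0.42196136]), 'torque': array([-0.00528382, -0.02227918, -0.01648606]), 'grasp_force': 0.0, 'opening': 0.08519745373984297}
{'vertical_fov': np.float64(43.665), 'cx': np.float64(321.422), 'cy': np.float64(201.773), 'rvec': array([ 2.263,  1.009, -0.387]), 'tvec': array([-0.458, -0.193,  1.676])}
{'vertical_fov': np.float64(50.435), 'cx': np.float64(320.717), 'cy': np.float64(195.768), 'rvec': array([ 2.168, -2.158,  0.074]), 'tvec': array([0.148, 0.552, 1.215])}
```

View pics/scene.png

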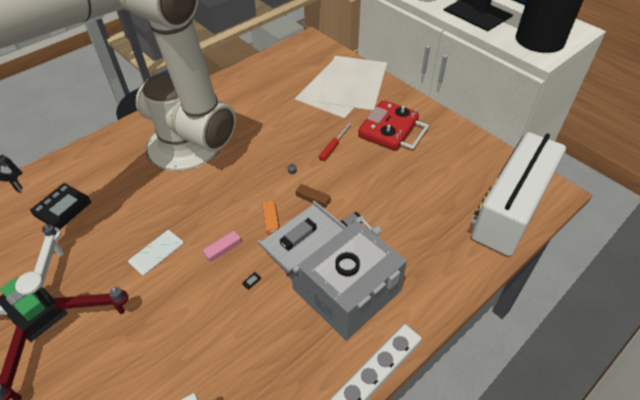

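View pics/top.png

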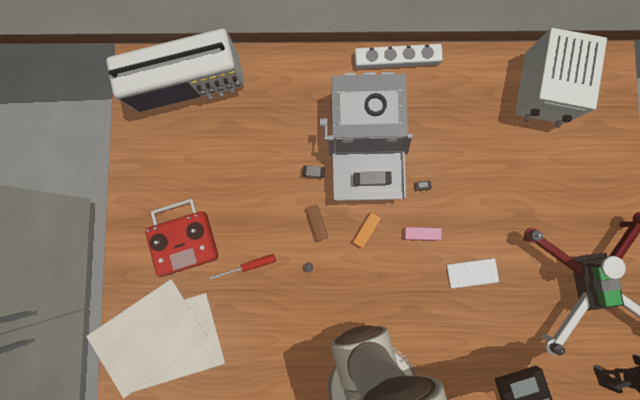

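The scene picture shows the safe with its shelf, with the pack at about (298,234). In the top picture the shelf spans about (333-405,150-200), with the black/grey pack on it at (373,178). The brown (317,222), orange (366,230) and pink (423,233) slabs lie on the bench and are look-alikes. The small pack is at (313,172) and the checker at (423,186). Only the slab at (373,178) is black/grey and on the shelf, so I'll confirm it in a crop and measure.

```bash
python3 - <<'E'
from h import *
z=np.load("top.npz");p,P=z["p"],z["P"]
cv2.imwrite("pics/crop.png",cv2.resize(p[60:210,290:450,::-1],None,fx=4,fy=4,interpolation=cv2.INTER_CUBIC))
for uv in [(373,178),(345,165),(345,193),(398,193),(398,160),(340,115),(400,115),(340,80),(400,80),(313,172),(423,186),(600,330)]: print(uv,np.round(P[uv[1],uv[0]],4))
Z=P[...,2]
box=np.zeros(Z.shape,bool);box[150:205,333:406]=1
m=box&(Z>.086)&(Z<.105)&(np.arange(400)[:,None]>163)
n,l,s,c=cv2.connectedComponentsWithStats(m.astype(np.uint8))
print(s)
k=1+np.argmax(s[1:,4]);q=P[l==k][:,:2].astype(np.float32);print("pack",q.shape,cv2.minAreaRect(q),np.median(P[l==k],0))
m=(Z>.138)&(Z<.152)&(np.arange(640)>320)&(np.arange(640)<420)&(np.arange(400)<160)[:,None]
q=P[m][:,:2].astype(np.float32);print("roof",cv2.minAreaRect(q),cv2.boxPoints(cv2.minAreaRect(q)))
m=box&(Z>.06)&(Z<.076)
q=P[m][:,:2].astype(np.float32);print("shelf",np.median(P[m],0),cv2.minAreaRect(q),cv2.boxPoints(cv2.minAreaRect(q)))
E
```

```text
(373, 178) [0.595  0.0051 0.0971]
(345, 165) [0.6345 0.0817 0.0769]
(345, 193) [0.5557 0.0815 0.0715]
(398, 193) [ 0.5569 -0.0683  0.065 ]
(398, 160) [ 0.6499 -0.0682  0.0724]
(340, 115) [0.7589 0.0975 0.1463]
(400, 115) [ 0.7583 -0.0628  0.1478]
(340, 80) [0.8552 0.0977 0.1477]
(400, 80) [ 0.8551 -0.064   0.1468]
(313, 172) [0.621  0.1739 0.032 ]
(423, 186) [ 0.5827 -0.1496  0.0155]
(600, 330) [ 0.1718 -0.6493  0.0012]
[[     0      0    640    400 255480]
 [   403    166      2      5      5]
 [   334    168      1      2      2]
 [   353    171     39     14    496]
 [   333    172      2      2      2]
 [   404    173      1      1      1]
 [   333    179      2      2      2]
 [   334    183      1      1      1]
 [   404    182      1      1      1]
 [   333    185      2      2      2]
 [   404    188      1      1      1]
 [   334    190      1      1      1]
 [   405    190      1      1      1]
 [   334    193      1      2      2]
 [   405    192      1      3      3]]
pack (496, 2) ((0.5969298481941223, 0.007780492305755615), (0.03603396937251091, 0.10508490353822708), 2.117893695831299) [0.59539841 0.00794495 0.09625406]
roof ((0.7870165109634399, 0.025315210223197937), (0.18683893978595734, 0.23256321251392365), 0.8374650478363037) [[ 0.69190747  0.14021897]
 [ 0.6953066  -0.09231939]
 [ 0.88212556 -0.08958855]
 [ 0.8787264   0.14294982]]
shelf [0.61254004 0.01929107 0.07045752] ((0.6084598898887634, 0.015249386429786682), (0.1997467577457428, 0.1408662497997284), 89.61333465576172) [[ 0.53735435 -0.0841464 ]
 [ 0.6782174  -0.08509704]
 [ 0.6795654   0.11464517]
 [ 0.53870237  0.11559581]]
```

View pics/crop.png

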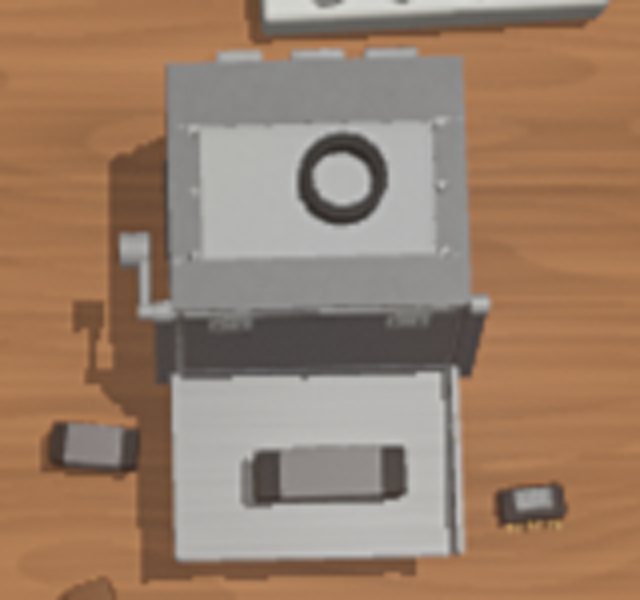

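The crop confirms it: black-ended grey slab on the shelf, centred around (330,472) in the crop, measured 36x105 mm with its top at z≈0.096. The sill is at about (0.668, 0.016), safe yaw is about 0.5°, and the pack is at (0.597, 0.008) with a yaw of about 2°. Next is the staging move, tool pitched 45° forward with the fingers half open.

```bash
cat >> h.py <<'E'
def inc(pos,rpy):
    o=telemetry.get_obs(); A=R.from_euler('xyz',o["tcp_rot"],degrees=True)
    print("shift mm",np.round(A.inv().apply(np.array(pos)-o["ee_pos"])*1000,1),"rot deg",np.round((A.inv()*R.from_euler('xyz',rpy,degrees=True)).as_rotvec(degrees=True),2))
def rp(th,yaw):  # tool pitched th from straight down, towards +x
    return (R.from_euler('z',yaw,degrees=True)*R.from_euler('x',180,degrees=True)*R.from_euler('y',th,degrees=True)).as_euler('xyz',degrees=True)
E
python3 - <<'E'
from h import *
print(R.from_euler('xyz',rp(45,1),degrees=True).as_matrix().round(2))
inc([.40,-.2,.26],rp(20,1)); inc([.50,.008,.2],rp(45,1))
E
```

```text
[[ 0.71  0.02  0.71]
 [ 0.01 -1.    0.01]
 [ 0.71  0.   -0.71]]
shift mm [ 333.1 -251.5  -10.1] rot deg [-2.56 19.91 14.13]
shift mm [ 484.4 -425.7   50.1] rot deg [-5.67 44.77 13.52]
```

>>> play_rows(increments=[[[40,-30,-2],[0,2,2],0.5],[[80,-60,-3],[0,4,4],0.5],[[120,-90,-4],[-1,7,6],0.5],[[160,-120,-5],[-1,9,8],0.5],[[200,-150,-6],[-1,12,9],0.5],[[240,-180,-7],[-2,14,10],0.5],[[280,-210,-8],[-2,16,12],0.5],[[333,-251,-10],[-2.6,20,14],0.5],[[360,-280,-10],[-3,24,14],0.5],[[385,-310,0],[-4,29,14],0.5],[[410,-340,10],[-4.5,33,14],0.5],[[435,-370,20],[-5,37,13.7],0.5],[[460,-400,30],[-5.4,41,13.5],0.5],[[484,-426,40],[-5.7,44.8,13.5],0.5],[[484,-426,50],[-5.7,44.8,13.5],0.5],[[484,-426,50],[-5.7,44.8,13.5],0.5],[[484,-426,50],[-5.7,44.8,13.5],0.5]])

```text
time: 1.8
ee_pos: [0.4995, 0.0073, 0.2007]
tcp_rot: [179.9, -45.0, 1.0]
wrist_force: [-0.6, -0.5, -0.6]
opening: 0.0429
grasp_force: 0.0
```

```bash
python3 - <<'E'
from h import *
o=telemetry.get_obs(); print(o["time"],o["ee_pos"].round(4),o["tcp_rot"].round(1),o["q"].round(1),o["opening"])
p,d,P=look("wrist"); np.savez("w.npz",p=p,P=P,d=d); cv2.imwrite("pics/w1.png",p[:,:,::-1])
inc([.53,.008,.0975],rp(45,1))
E
```

```text
1.8 [0.4995 0.0073 0.2007] [179.9 -45.    1. ] [  0.8 -47.3 -46.2  46.1   0.  179.9] 0.042898209060961416
shift mm [-52.2  -0.8  94.8] rot deg [ 0.14 -0.07 -0.04]
```

View pics/w1.png

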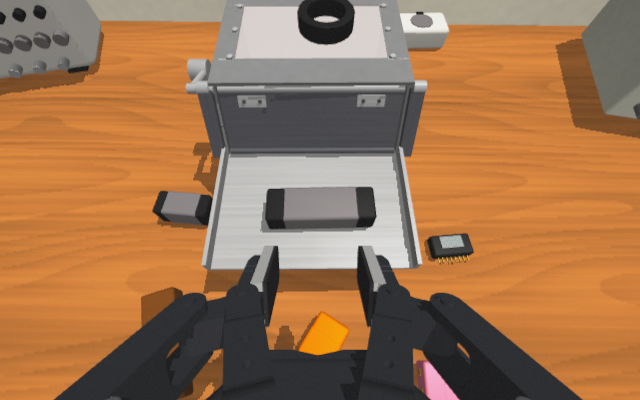

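The wrist view shows the pack at (320,207) squarely ahead of the fingers, the flap's lower edge at row ~150, and clear shelf lips. I'll check the pack and sill in this view, then descend behind the pack.

```bash
python3 - <<'E'
from h import *
P=np.load("w.npz")["P"]
for u,v in [(290,195),(350,195),(320,190),(320,215),(320,225),(320,235),(240,160),(390,156),(310,148),(310,153),(310,157),(262,255),(372,255),(212,262),(415,258)]: print((u,v),P[v,u].round(4))
m=np.zeros((400,640),bool);m[175:240,255:390]=1;m&=(P[...,2]>.088)&(P[...,2]<.105)
print(cv2.minAreaRect(P[m][:,:2].astype(np.float32)))
inc([.535,.008,.0975],rp(45,2))
E
```

```text
(290, 195) [0.6021 0.0345 0.0963]
(350, 195) [ 0.6032 -0.0235  0.0961]
(320, 190) [0.6082 0.0056 0.0962]
(320, 215) [0.5818 0.0053 0.0956]
(320, 225) [0.5771 0.0051 0.0824]
(320, 235) [0.5714 0.005  0.0701]
(240, 160) [0.6607 0.0973 0.0696]
(390, 156) [ 0.6687 -0.0742  0.07  ]
(310, 148) [0.6711 0.0175 0.0799]
(310, 153) [0.6672 0.0175 0.0759]
(310, 157) [0.665  0.0175 0.0713]
(262, 255) [0.5101 0.0335 0.2066]
(372, 255) [ 0.5114 -0.0202  0.2053]
(212, 262) [0.5423 0.1075 0.0707]
(415, 258) [ 0.5463 -0.0831  0.0808]
((0.5943878889083862, 0.005400307476520538), (0.03582194074988365, 0.10501415282487869), 1.915224552154541)
shift mm [-48.6  -0.7  98.3] rot deg [ 0.85 -0.07 -0.75]
```

>>> play_rows(increments=[[[0,0,40],[0.4,0,-0.4],0.5],[[-15,0,65],[0.8,0,-0.7],0.5],[[-30,-1,80],[0.8,0,-0.7],0.5],[[-40,-1,90],[0.8,0,-0.7],0.5],[[-46,-1,95],[0.8,0,-0.7],0.5],[[-48,-1,98],[0.8,0,-0.7],0.5],[[-48,-1,98],[0.8,0,-0.7],0.5],[[-48,-1,98],[0.8,0,-0.7],0.5],[[-48,-1,98],[0.8,0,-0.7],0.5]])

```text
time: 2.75
ee_pos: [0.5355, 0.0094, 0.0983]
tcp_rot: [180.0, -45.1, 2.1]
wrist_force: [-0.8, -0.0, -0.3]
opening: 0.0428
grasp_force: 0.0
```

```bash
python3 - <<'E'
from h import *
o=telemetry.get_obs(); print(o["time"],o["ee_pos"].round(4),o["tcp_rot"].round(1),o["q"].round(1),o["wrist_force"])
p,d,P=look("wrist"); np.savez("w.npz",p=p,P=P,d=d); cv2.imwrite("pics/w2.png",p[:,:,::-1])
E
```

```text
2.75 [0.5355 0.0094 0.0983] [180.  -45.1   2.1] [  0.4 -39.3 -54.1  30.1   1.1 178.8] [-0.77190683 -0.04378982 -0.29194317]
```

View pics/w2.png

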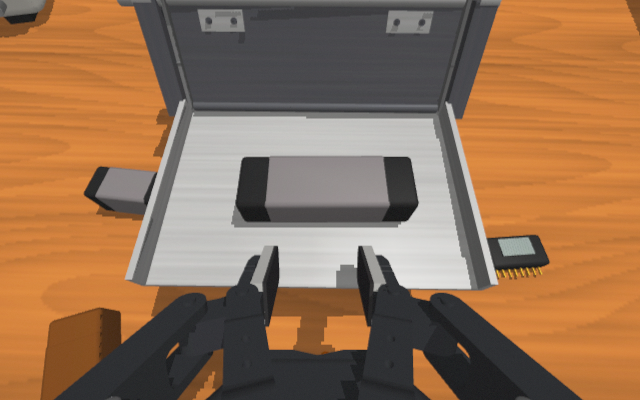

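The fingertips are level with the shelf behind the pack, which sits at (327,190) with its rear edge at row ~220; its centre is about 4 mm to the right of the fingers. Starting a gentle push.

>>> play_rows(increments=[[[3,1,3],[0,0,0],0.5],[[6,2,6],[0,0,0],0.5],[[9,3,9],[0,0,0],0.5],[[12,4,12],[0,0,0],0.5],[[14,4,14],[0,0,0],0.5],[[16,4.5,16],[0,0,0],0.5],[[18,4.5,18],[0,0,0],0.5],[[20.5,5,20.5],[0,0,0],0.5],[[23,5,23],[0,0,0],0.5],[[25.5,5,25.5],[0,0,0],0.5],[[28,5,28],[0,0,0],0.5],[[30.5,5.5,30.5],[0,0,0],0.5],[[33,5.5,33],[0,0,0],0.5],[[35.5,5.5,35.5],[0,0,0],0.5],[[38,5.5,38],[0,0,0],0.5],[[40.5,5.5,40.5],[0,0,0],0.5],[[43,5.5,43],[0,0,0],0.5]])

```text
time: 4.5
ee_pos: [0.5963, 0.0061, 0.0971]
tcp_rot: [180.0, -45.0, 2.1]
wrist_force: [-0.9, -0.5, -0.5]
opening: 0.043
grasp_force: 0.3
```

```bash
cat > st.py <<'E'
from h import *
import sys
o=telemetry.get_obs(); print(o["time"],o["ee_pos"].round(4),o["tcp_rot"].round(1),o["q"].round(1),o["wrist_force"].round(1))
p,d,P=look("wrist"); np.savez("w.npz",p=p,P=P,d=d); cv2.imwrite(f"pics/{sys.argv[1]}.png",p[:,:,::-1])
m=np.zeros((400,640),bool);m[60:245,200:440]=1;m&=(P[...,2]>.09)&(P[...,2]<.100)&(P[...,0]<.66)
print(m.sum(),cv2.minAreaRect(P[m][:,:2].astype(np.float32)))
E
python3 st.py w3
```

```text
4.5 [0.5963 0.0061 0.0971] [180.  -45.    2.1] [-1.000e-01 -2.740e+01 -4.770e+01  2.470e+01  1.500e+00  1.785e+02] [-0.9 -0.5 -0.5]
10699 ((0.6324359178543091, 0.005977120250463486), (0.03450765833258629, 0.10513286292552948), 2.171412706375122)
```

View pics/w3.png

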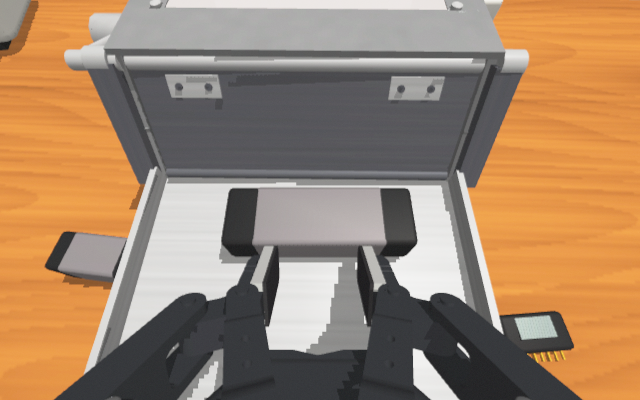

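The pack has moved square to (320,220), its front edge about 15 mm short of the flap, with almost no force. Pushing on to the tipping point.

>>> play_rows(increments=[[[2,0,2],[0,0,0],0.5],[[4,0,4],[0,0,0],0.5],[[6,0,6],[0,0,0],0.5],[[8,0.3,8],[0,0,0],0.5],[[10,0.4,10],[0,0,0],0.5],[[12,0.5,12],[0,0,0],0.5],[[14,0.5,14],[0,0,0],0.5],[[16,0.6,16],[0,0,0],0.5],[[18,0.6,18],[0,0,0],0.5],[[20,0.7,20],[0,0,0],0.5],[[22,0.8,22],[0,0,0],0.5],[[24,0.8,24],[0,0,0],0.5],[[26,0.9,26],[0,0,0],0.5],[[28,1,28],[0,0,0],0.5],[[30,1,30],[0,0,0],0.5]])

```text
time: 6.05
ee_pos: [0.6387, 0.0067, 0.0973]
tcp_rot: [180.0, -45.1, 2.1]
wrist_force: [-2.0, 0.2, 0.4]
opening: 0.0427
grasp_force: 0.7
```

```bash
python3 st.py w4
```

```text
6.05 [0.6387 0.0067 0.0973] [180.  -45.1   2.1] [ -0.  -20.  -42.8  22.2   1.4 178.5] [-2.   0.2  0.4]
1086 ((0.6588294506072998, 0.006627175956964493), (0.003810397582128644, 0.10227025300264359), 0.9206686019897461)
```

View pics/w4.png

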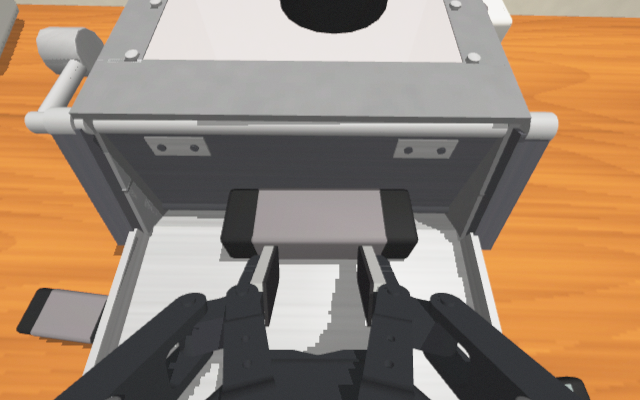

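The pack has the flap open and its middle is just past the sill. It is still square, with about 2 N at the wrist. Continuing with a slight drop of the tips.

>>> play_rows(increments=[[[1.6,0,2],[0,0,0],0.5],[[3.2,0,4],[0,0,0],0.5],[[4.8,0.1,6],[0,0,0],0.5],[[6.4,0.2,8],[0,0,0],0.5],[[8,0.3,10],[0,0,0],0.5],[[9.6,0.4,12],[0,0,0],0.5],[[11.2,0.5,14],[0,0,0],0.5],[[12.8,0.5,16],[0,0,0],0.5],[[14.4,0.6,18],[0,0,0],0.5],[[16,0.6,20],[0,0,0],0.5],[[17.6,0.7,22],[0,0,0],0.5],[[19.2,0.8,24],[0,0,0],0.5],[[20.5,0.8,26],[0,0,0],0.5]])

```text
time: 7.4
ee_pos: [0.6715, 0.007, 0.0932]
tcp_rot: [180.0, -45.0, 2.1]
wrist_force: [0.2, -0.0, -0.3]
opening: 0.0421
grasp_force: 0.2
```

```bash
python3 st.py w5
```

```text
7.4 [0.6715 0.007  0.0932] [180.  -45.    2.1] [  0.  -14.5 -39.2  20.3   1.4 178.6] [ 0.2 -0.  -0.3]
0 ((0.0, 0.0), (0.0, 0.0), 0.0)
```

View pics/w5.png

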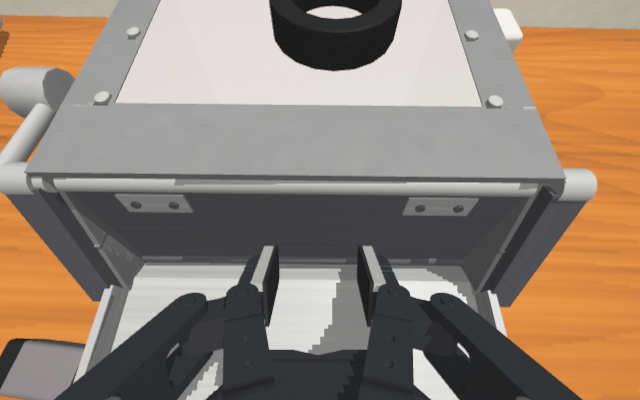

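The pack has left the view, slid past the flap, and the flap now leans on the fingertips. I'll push slightly deeper along the chute so it can't be held there.

>>> play_rows(increments=[[[1,0,3],[0,0,0],0.5],[[2,0,6],[0,0,0],0.5],[[3,0.2,9],[0,0,0],0.5],[[4,0.4,12],[0,0,0],0.5],[[5,0.5,15],[0,0,0],0.5],[[6,0.5,18],[0,0,0],0.5],[[6,0.5,18],[0,0,0],0.5]])

```text
time: 8.15
ee_pos: [0.6884, 0.0072, 0.0844]
tcp_rot: [180.0, -45.0, 2.1]
wrist_force: [-0.5, 0.7, 0.1]
opening: 0.0428
grasp_force: 0.2
```

```bash
python3 - <<'E'
from h import *
o=telemetry.get_obs(); print(o["time"],o["ee_pos"],o["wrist_force"])
p,d,P=look("top"); cv2.imwrite("pics/t2.png",cv2.resize(p[60:210,290:450,::-1],None,fx=4,fy=4,interpolation=cv2.INTER_CUBIC))
E
```

```text
8.15 [0.68842857 0.00715308 0.08443518] [-0.51784772  0.67344442  0.14306613]
```

View pics/t2.png

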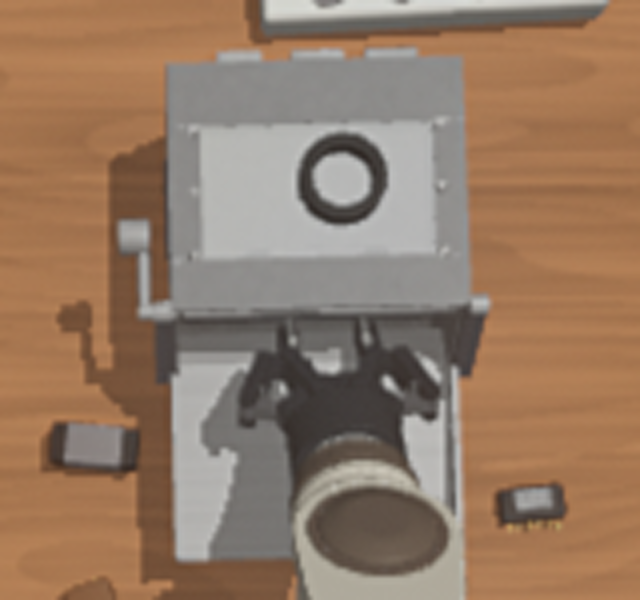

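The window shows no pack, since the front of the roof hides that spot. The fingers are through with no contact force, so I'll draw them back out the way they came.

>>> play_rows(increments=[[[-2,0,-6],[0,0,0],0.5],[[-4,0,-12],[0,0,0],0.5],[[-6,-0.5,-18],[0,0,0],0.5],[[-10,-0.5,-23],[0,0,0],0.5],[[-14,-0.5,-28],[0,0,0],0.5],[[-18,-0.6,-33],[0,0,0],0.5],[[-22,-0.7,-38],[0,0,0],0.5],[[-26,-0.8,-43],[0,0,0],0.5],[[-30,-1,-48],[0,0,0],0.5],[[-34,-1,-54],[0,0,0],0.5],[[-38,-1,-60],[0,0,0],0.5],[[-40,-1,-75],[0,0,0],0.5],[[-40,-1,-95],[0,0,0],0.5],[[-30,-1,-110],[0,0,0],0.5],[[-20,-1,-125],[0,0,0],0.5],[[-10,-1,-135],[0,0,0],0.5],[[0,-1,-145],[0,0,0],0.5],[[0,-1,-145],[0,0,0],0.5],[[0,-1,-145],[0,0,0],0.5]])

```text
time: 10.1
ee_pos: [0.5857, 0.0045, 0.1869]
tcp_rot: [180.0, -45.0, 2.1]
wrist_force: [-0.2, -0.1, -0.0]
opening: 0.0425
grasp_force: 0.0
```

```bash
python3 - <<'E'
from h import *
o=telemetry.get_obs(); print(o["time"],o["ee_pos"],o["wrist_force"])
p,d,P=look("wrist"); cv2.imwrite("pics/w6.png",p[:,:,::-1]); np.savez("w.npz",p=p,P=P)
E
```

```text
10.1 [0.58570061 0.00446833 0.18690181] [-0.19806499 -0.06207248 -0.04634865]
```

View pics/w6.png

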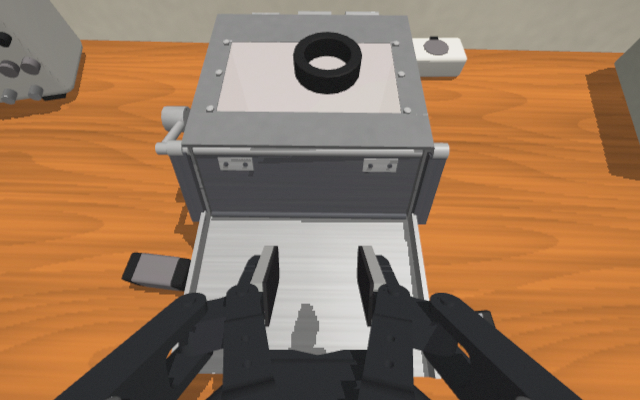

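The shelf is empty and the flap looks shut, its lower edge at row ~215. I'll check its angle numerically.

```bash
python3 - <<'E'
from h import *
z=np.load("w.npz");P=z["P"]
q=P[178:208,220:400].reshape(-1,3); q=q[np.isfinite(q).all(1)]
s=np.polyfit(q[:,2],q[:,0],1); print("lean deg",np.degrees(np.arctan(s[0])),"x at z=.073",np.polyval(s,.073), "resid", np.std(q[:,0]-np.polyval(s,q[:,2])))
for v in (60,80,100,105): print(P[v,250].round(3),P[v,330].round(3),z["p"][v,250])
p,d,P=look("scene"); cv2.imwrite("pics/s2.png",cv2.resize(p[185:345,240:420,::-1],None,fx=3.3,fy=3.3,interpolation=cv2.INTER_CUBIC))
E
```

```text
lean deg 25.058761404522894 x at z=.073 0.6676912627205264 resid 0.001188354983828363
[0.797 0.075 0.146] [ 0.801 -0.001  0.145] [212 204 201]
[0.771 0.071 0.145] [ 0.753 -0.001  0.163] [213 205 201]
[0.746 0.068 0.146] [ 0.749 -0.001  0.145] [214 205 202]
[0.74  0.067 0.146] [ 0.743 -0.002  0.146] [214 204 201]
```

View pics/s2.png

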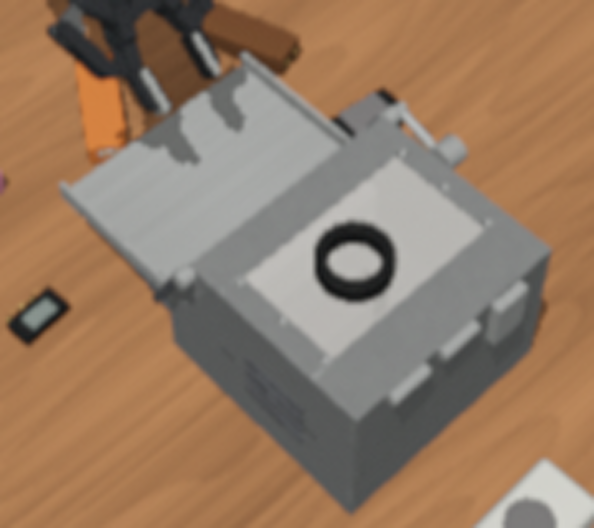

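The flap leans 25.06°, so it is shut. The shelf is empty, and the small pack, checker and tape stand as before. Pushing the tips to about 42 mm past the sill put the pack clear of the lip.

```bash
python3 -c "
from workcell import workorder
print(workorder.job_done())"
```

```text
the job is handed in; nothing more can be done
None
```

I pushed the pack through the flap, drew the fingers back out and handed the job in at about 10 s of the 35 s allowed. The flap measures shut and the shelf is empty, but I couldn't see the pack inside the safe; that it dropped follows from how far I pushed it. No verdict came back.

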